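Cold plate under the hold-down arm

ROBOT

A 7-joint arm with a two-finger parallel gripper is mounted at the origin on the work surface. World frame = base frame: x ahead of the robot, y to its left, z up, the work surface at z = 0. Lengths are in m, angles in rad, forces in N, time in s.
With the tool pointing down it reaches from about 0.4 to 0.875 m from the base axis. Payload 19.3 kg.
Tool frame: the origin (TCP) lies between the finger pads; the fingertips stand ahead of it and the grasp point (between the pads) lies 8 mm behind it (bot.tip_extent is the x of the fingertips in the tool frame, in m); x points along the fingers, y is the direction in which the jaws open and shut, and the axes are right-handed (so a half turn about x gives the same grasp; the last joint's range is limited). The gripper opens to 85 mm and grips with 20 to 120 N. Pads are 22 mm wide; open, the fingers measure 114 mm over their backs; the gripper's body (76 mm by 85 mm) begins 54 mm behind the grasp point. The pads swing forward as they close: fully open they stand 13 mm farther back than shut.
Start: joints at [1.174, 0.521, -0.036, 1.599, 0.021, 1.021, -0.113], TCP at [0.201, -0.592, 0.242] pointing down, gripper open.
Joint ranges: [-2.91, 2.91], [-0.3, 2.13], [-1.5, 1.42], [0.17, 2.43], [-1.26, 4.41], [0.16, 1.93], [-2.52, 2.52]. Speed limits (rad/s): [1.89, 1.89, 2.39, 2.39, 3.01, 3.01, 3.01].

INTERFACE

Orientations are given as [roll, pitch, yaw] about the fixed x, y, z axes, in that order (R = Rz(yaw) Ry(pitch) Rx(roll)).
In Python, from workcell import observe, grab_frame, camera_info, bot, nets gives the robot as it stands.
- The arm moves only by the tool jog_arm, never from a script. Its argument "commands" is a list of rows, each a list of 6 numbers: the shift along the tool's x, y, z in mm, then the turn, a rotation vector about the tool's x, y, z in rad. A call has 1 to 20 rows; each row shifts and turns the pose as measured when the row begins, along the tool's axes as they then stand; what a row does not reach is not made up. A row lasts 1/10 s, in which the tool goes at most 50 mm and 8.59 degrees, less where a joint would pass 70% of its speed; a pose out of reach is approached as far as the arm can. A call is refused whole if a number of a shift passes 50 or a number of a turn 0.15, either way. A call with a gripper value outside its range is refused whole. "gripper" is the closure in counts, from 0 (fully open) to 255 (shut), set as the call begins (left out, the last holds). The fingers move at their own pace and stop on an object; "newtons" is the grip in N (left out, the last holds). Time passes only in rows, so rows that do not move let the fingers close. It gives the time, the measured TCP pose, the force and the opening at its end, in the units of the state.
- observe(): the state, without advancing time (a new reading comes with each control period).
- grab_frame(name): name is "scene" or "top" or "wrist"; returns the picture (420x560x3 uint8, red, green, blue); there is no depth.
- camera_info(name): a dict with "fov_y" (degrees; the focal length in pixels is half the picture's height over the tangent of half this angle, whatever the lens; pixels are square), "cx", "cy" (the principal point, pixels), "R" (3x3) and "t" (3): a world point X has camera coordinates R X + t; the wrist camera has in their place "tool_from_camera" (4x4, takes a point from camera to tool coordinates, whose origin is the TCP and whose axes are the tool frame's). Camera axes: x right, y down, z forward; pixel columns grow to the right and rows downward; lengths in m; the calibration is good to about 2 mm. A picture is of the moment at which its call begins: read the wrist's pose just before it. camera_info takes no time and is no camera call.
- bot.job_done(): hands the job in, once; it reports no verdict.
Trained networks look in the newest picture that a camera, given by its name, has taken for a name from the list of things; names that differ only in an ending like _2 or _b are one class to them, and where a whole thing is asked for, a point or a joint stands for the part that bears it (a point fixed in the world has none). Each returns a list of dicts, best first, with "p" (0 to 1); they miss things now and then, are a little off and sometimes report something else, mostly with a low value. They report only what shows in the picture. A call takes as long as a camera call. They do not tell look-alikes from the thing itself.
- nets.find_in(camera, name): "rect" ([left, top, right, bottom] in pixels, round what is visible of it).
- nets.silhouettes(camera, name): "mask" (420x560 bool, what is visible of it) and "rect" ([left, top, right, bottom] in pixels, round what is visible of it).
- nets.pinpoint(camera, name): "location" ([column, row] in pixels: a listed point, or the origin of a listed thing).
The state is a dict: "clock": time; "qpos": joint angles; "qd": joint speeds; "joint_efforts": joint torques, N m; "position": TCP position; "tool_rot": TCP orientation; "force": force on the tool from outside, world axes, zero at the start; "moment": the same for the moment, N m; "grip_width": finger opening in m.
Only numpy, scipy, OpenCV 4.12 (cv2) and the standard library are available. Lean on these libraries where they do the work, as an engineer would, in place of code of your own. Each camera call takes 0.05 s, during which the arm holds its last target.

TASK

One more cold plate belongs in the bench holder: of the three plates lying on the bench, take the one that is as long and as wide as the plates in the pile, and slide it in flat on top of the pile, under the sprung arm, until it lies flush with the plates below. Leave it there, held down by the arm, with the pile still in its place.

Things in the scene. Friction and masses are not known exactly. Their poses are not given: they have to be found in the camera images.
- plate_mid (a point): Centre (7 mm above the underside) of the wanted cold plate: pale hard plastic, 140 mm long (x), 60 mm wide (y), 14 mm thick, 0.08 to 0.17 kg, flat on the bench, yaw within 0.6 rad; ends alike. Grip it from above across its width, about 40 mm from its centre at the end that stays outside, clear of the arm. Two like plates near it are not wanted: one only 90 mm long, one only 34 mm wide.
- holder: Aluminium holder, fixed. Origin on the bench under the pile's centre; x = slide-in direction, away from the robot; z up. Base 90 mm wide, 12 mm thick, x -85 to 115 mm. Two-plate pile, long side along x, centred, top at z 40 mm. Back-stop ears at x 72 mm, 74 mm high. Side cheeks at x 20 to 70 mm, y +-39 mm, 34 mm high. A plate fully in has its centre at x 0, y 0, z 47 mm.
- hold_arm (a joint): Sprung, smooth steel arm, hinged at holder x 95, z 66 mm about y. 0 = resting on the pile, grows lifting (rad, to 0.9); 0.18 on a third plate. Its cross bar at x 20 mm presses with 2 N; from it a 44 mm wide lip slopes up at 30 deg to x -21, z 65 mm (z 86 with a third plate in). A plate slid along the pile's top from clear of the lip lifts the arm by itself, with a push of under 10 N.
- pile1_mid (a point): Centre (half-way up) of the upper plate of the pile: 140 x 60 x 14 mm, loose, against the back stop and held by the arm; at holder x 0, y 0, z 33 mm at the start.
Mind the look-alikes: they are no part of the job. What is shaped like the part that bears pile1_mid but turquoise or yellow is not meant.

How it is judged:
By the outcome, as a careful person would: the job done as asked, in the order asked, and still so for the second after the job is handed in, with the robot touching nothing.
It also fails if it takes over 38 s, if anything falls off the work surface, if the arm or the gripper's body presses on something with over 40 N, if the wrist force passes 120 N, or if a joint passes its speed limit or range.

## Working session

There is one attempt and no reset: what is moved stays moved. The work goes in short steps, Python scripts to look and compute and a tool call to move; the robot and the scene stay as the last step left them, time stands still between calls to the robot, and variables do not carry over. Pictures are saved under pics/ and viewed, and the job is handed in when it is done.

Besides the shell and the picture viewer there is one more tool, called after "Emit:" in YAML: its name, and indented under it one key for each argument. jog_arm: Moves the arm, as the interface text tells. Its arguments: {"type":"object","properties":{"commands":{"type":"array","items":{"type":"array","items":{"type":"number"}}},"gripper":{"type":"number"},"newtons":{"type":"number"}},"required":["commands"]}

```bash
mkdir -p pics
cat > h.py <<'E'
import numpy as np, cv2
from workcell import observe, grab_frame, camera_info, bot, nets
def save(n,img): cv2.imwrite('pics/'+n,img[:,:,::-1])
def cam(name):
    c=camera_info(name); f=210/np.tan(np.radians(c['fov_y'])/2)
    return c,f
def ray(name,px,z):
    c,f=cam(name); R=np.array(c['R']);t=np.array(c['t'])
    d=R.T@np.array([(px[0]-c['cx'])/f,(px[1]-c['cy'])/f,1]); o=-R.T@t
    return o+d*(z-o[2])/d[2]
def proj(name,X):
    c,f=cam(name); p=np.array(c['R'])@np.array(X)+np.array(c['t'])
    return [c['cx']+f*p[0]/p[2],c['cy']+f*p[1]/p[2]]
E
python3 - <<'E'
from h import *
for n in ['scene','top']:
    save(n+'0.png',grab_frame(n))
    c=camera_info(n); print(c)
    for t in ['plate_mid','holder','pile1_mid','hold_arm']:
        try: print(n,t,[(np.round(d['location'],1),round(d['p'],2)) for d in nets.pinpoint(n,t)])
        except Exception as e: print(e)
print(observe(),bot.tip_extent)
E
```

```text
{'fov_y': 42.1882418500287, 'cx': 286.3576113469653, 'cy': 213.68861696802395, 'R': array([[ 0.33221142,  0.9431187 ,  0.0127548 ],
       [ 0.54093822, -0.17943154, -0.82169956],
       [-0.77267161,  0.27987753, -0.56977816]]), 't': array([-0.12571624, -0.22244448,  1.58398454])}
scene plate_mid [(array([243.8, 236.5]), 0.94)]
scene holder [(array([369.4, 252.9]), 0.64)]
scene pile1_mid [(array([374.2, 244.9]), 0.97), (array([193.6, 195.3]), 0.91), (array([445.1, 247.5]), 0.82)]
it knows: holder, pile1_mid, plate_mid
{'fov_y': 52.88878907677611, 'cx': 278.355884762638, 'cy': 210.95527872773638, 'R': array([[-0.02189179, -0.99966756,  0.01362078],
       [-0.9870772 ,  0.01944882, -0.1590608 ],
       [ 0.15874301, -0.01692688, -0.98717483]]), 't': array([-0.03462026,  0.51871091,  0.98963006])}
top plate_mid [(array([312.1, 228.7]), 0.95)]
top holder [(array([216. , 179.7]), 0.57)]
top pile1_mid [(array([214.6, 176.1]), 0.9), (array([343.6, 309.4]), 0.59), (array([152.8, 172.9]), 0.58), (array([312.2, 228. ]), 0.29)]
it knows: holder, pile1_mid, plate_mid
{'clock': 0.4, 'qpos': array([ 1.17381122,  0.52149125, -0.03628536,  1.59951434,  0.02118302,
        1.02109348, -0.11280286]), 'qd': array([-0.00087376, -0.00145176, -0.0011695 , -0.00197866, -0.00096317,
       -0.00214586, -0.00013792]), 'joint_efforts': array([-1.36451108e-03, -9.26052332e+01,  1.97696865e+00, -3.69903016e+01,
        1.80258451e-02,  3.34323362e-03,  5.66001893e-05]), 'position': array([ 0.20059035, -0.59191411,  0.24222891]), 'tool_rot': array([-1.56269473,  1.57067373,  1.90561595]), 'force': array([-0.08475703, -0.10932345, -0.19597388]), 'moment': array([0.00914674, 0.00958413, 0.04147963]), 'grip_width': 0.08544359675437839} 0.011
```

View pics/scene0.png

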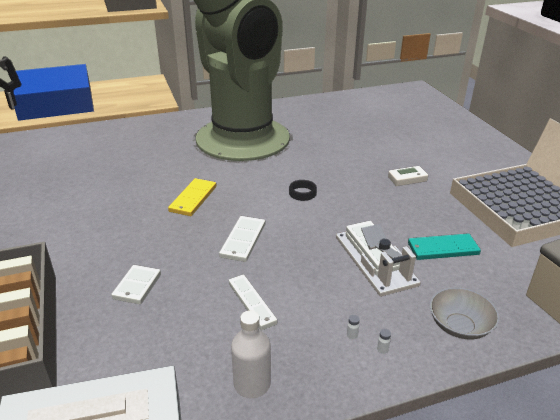

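View pics/top0.png

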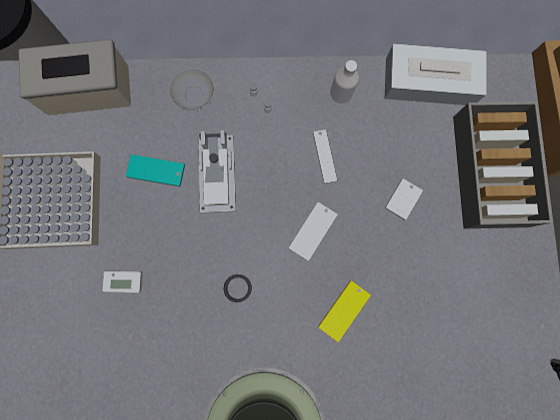

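Run:
```python
from h import *
for z,pt in [(0.007,((243.8,236.5),(312.1,228.7))),(0.033,((374.2,244.9),(214.6,176.1))),(0,((369.4,252.9),(216,179.7)))]:
    print(z,ray('scene',pt[0],z).round(4),ray('top',pt[1],z).round(4))
img=grab_frame('top')
save('top_big.png',cv2.resize(img[90:330,100:420],(800,600),interpolation=cv2.INTER_CUBIC))
img=grab_frame('scene')
save('scene_big.png',cv2.resize(img[150:330,150:390],(800,600),interpolation=cv2.INTER_CUBIC)) 
for n in ['top','scene']:
  for m in nets.silhouettes(n,'plate_mid')[:2]:
    mk=m['mask'].astype(np.uint8); cs,_=cv2.findContours(mk,0,1); c=max(cs,key=cv2.contourArea)
    W=np.array([ray(n,p[0],0.010)[:2] for p in c])*1000
    r=cv2.minAreaRect(W.astype(np.float32)); print(n,m['p'],m['rect'],r)
```

```text
0.007 [ 0.4701 -0.1302  0.007 ] [ 0.4767 -0.1298  0.007 ]
0.033 [0.6157 0.1075 0.033 ] [0.6104 0.1114 0.033 ]
0 [0.6002 0.1079 0.    ] [0.609  0.1122 0.    ]
top 0.62 [288.8, 198.4, 333.2, 259.6] ((473.0824279785156, -131.18008422851562), (60.910648345947266, 142.860595703125), 55.393611907958984)
scene 0.82 [221.1, 217.3, 266.9, 259.9] ((473.8713684082031, -133.52464294433594), (64.01305389404297, 156.5997772216797), 56.111812591552734)
```

View pics/top_big.png

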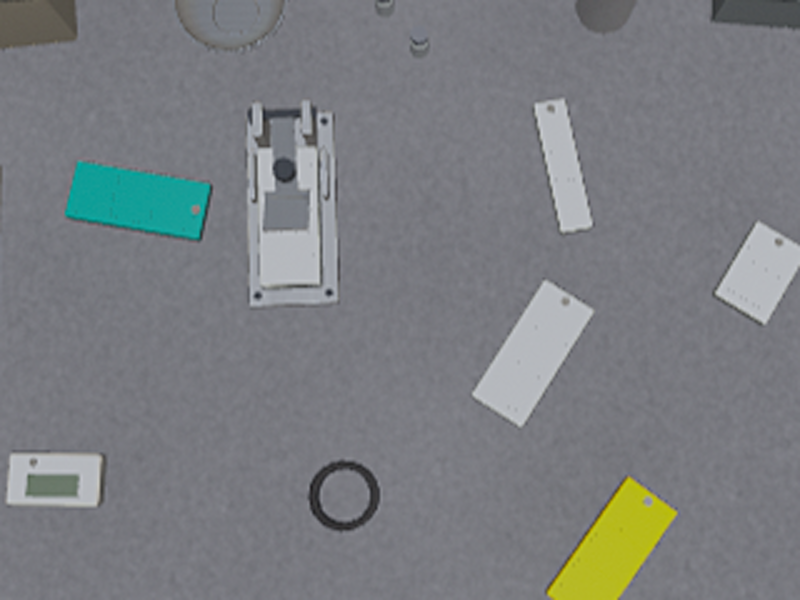

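View pics/scene_big.png

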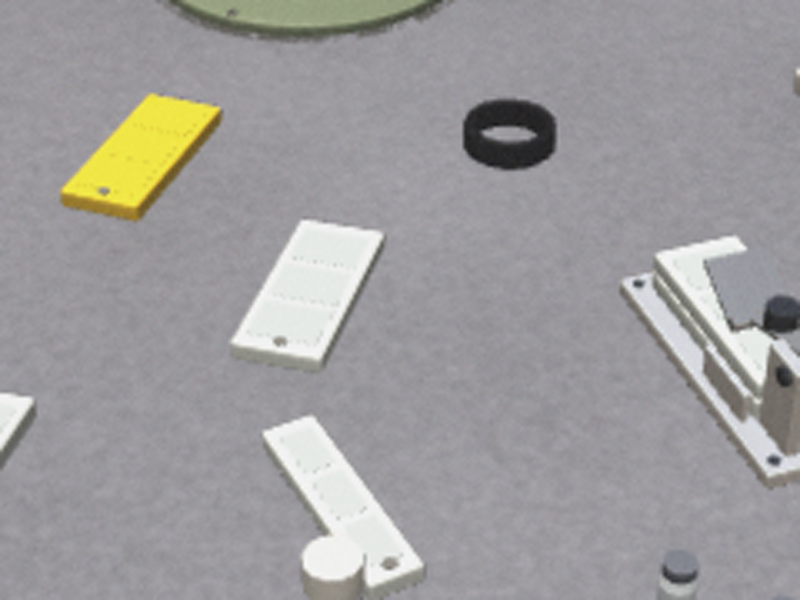

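Run:
```python
from h import *
i=cv2.imread('pics/top0.png'); cv2.imwrite('pics/th.png',cv2.resize(i[125:220,180:260],None,fx=6,fy=6,interpolation=cv2.INTER_CUBIC))
cv2.imwrite('pics/tp.png',cv2.resize(i[190:270,275:350],None,fx=7,fy=7,interpolation=cv2.INTER_CUBIC))
i=cv2.imread('pics/scene0.png'); cv2.imwrite('pics/sh.png',cv2.resize(i[210:300,325:425],None,fx=6,fy=6,interpolation=cv2.INTER_CUBIC))
```

```text
(no output)
```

View pics/th.png

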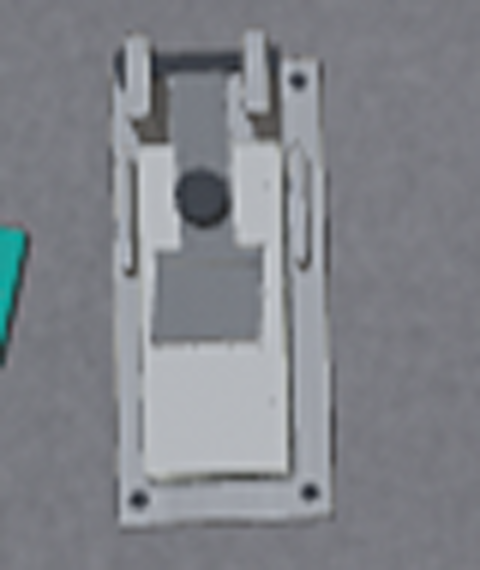

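View pics/tp.png

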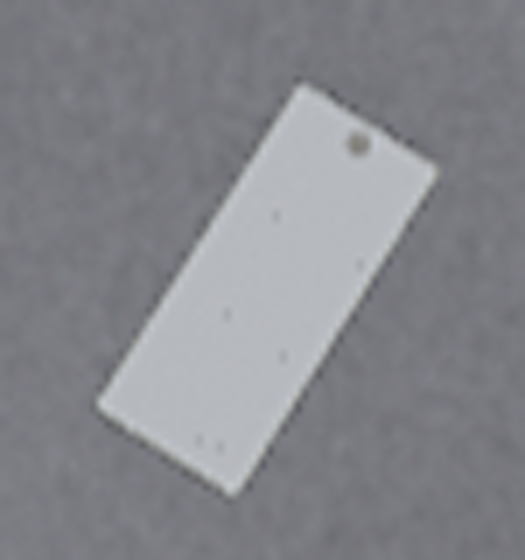

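View pics/sh.png

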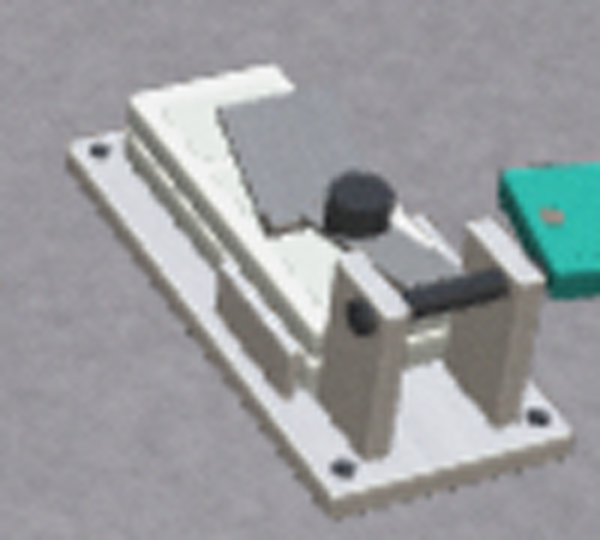

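```bash
cat > fit.py <<'E'
from h import *
from scipy.optimize import least_squares
def P(p,l): 
    c,s=np.cos(p[2]),np.sin(p[2]); return [p[0]+c*l[0]-s*l[1],p[1]+s*l[0]+c*l[1],l[2]]
def fit(obs,x0):
    # obs: cam, px, local
    f=lambda p: np.concatenate([np.array(proj(n,P(p,l)))-px for n,px,l in obs])
    r=least_squares(f,x0,loss='soft_l1'); return r.x, r.fun.reshape(-1,2)
def bg(x,y,s,o): return np.array([(x+.5)/s-.5+o[0],(y+.5)/s-.5+o[1]])
E
python3 - <<'E'
from fit import *
T=lambda x,y:bg(x,y,6,(180,125)); S=lambda x,y:bg(x,y,6,(325,210)); Q=lambda x,y:bg(x,y,7,(275,190))
o1=[('top',T(121,517),(-.085,.045,.012)),('top',T(331,508),(-.085,-.045,.012)),('top',T(319,62),(.115,-.045,.012)),
('top',T(147,471),(-.07,.03,.04)),('top',T(288,468),(-.07,-.03,.04)),('top',T(278,145),(.07,-.03,.04)),('top',T(137,147),(.07,.03,.04))]
o2=[('scene',S(68,150),(-.085,-.045,.012)),('scene',S(330,500),(.115,-.045,.012)),('scene',S(572,437),(.115,.045,.012)),
('scene',S(130,101),(-.07,-.03,.04)),('scene',S(274,68),(-.07,.03,.04))]
for o in (o1,o2,o1+o2):
    x,r=fit(o,[.61,.11,0]); print(x.round(4)); print(r.round(1).tolist())
q=[('top',Q(302,83),(.07,.03,.014)),('top',Q(440,170),(.07,-.03,.014)),('top',Q(236,491),(-.07,-.03,.014)),('top',Q(97,403),(-.07,.03,.014))]
B=lambda x,y: bg(x,y,800/240,(150,150))
q2=[('scene',B(303,221),(-.07,-.03,.014)),('scene',B(385,234),(-.07,.03,.014)),('scene',B(319,357),(.07,.03,.014)),('scene',B(233,345),(.07,-.03,.014))]
for o in (q,q2,q+q2):
    x,r=fit(o,[.473,-.13,-.6]); print(x.round(4)); print(r.round(1).tolist())
E
```

```text
[0.6107 0.1095 0.0257]
[[-0.5, 1.0], [0.5, 0.9], [0.0, -1.0], [-0.7, 0.6], [0.3, -0.0], [0.4, -1.2], [-0.1, -0.5]]
[0.6144 0.106  0.0171]
[[-0.5, -0.8], [-0.1, 0.7], [0.7, 0.5], [-0.6, -0.5], [0.4, -0.4]]
[0.6117 0.1083 0.0188]
[[-0.2, 0.5], [0.7, 0.6], [0.8, -1.3], [-0.4, 0.1], [0.6, -0.4], [1.1, -1.5], [0.6, -1.0], [-0.1, -1.6], [0.5, -0.5], [1.1, -0.7], [-0.2, -1.4], [0.8, -1.3]]
[ 0.4718 -0.1314 -0.5959]
[[0.1, -0.7], [0.6, -0.3], [-0.0, 0.9], [-0.6, 0.2]]
[ 0.4752 -0.1331 -0.5941]
[[-0.3, -0.5], [0.5, -0.3], [0.8, 1.1], [-1.1, -0.3]]
[ 0.4728 -0.132  -0.5939]
[[0.2, -1.1], [0.8, -0.8], [0.3, 0.5], [-0.3, -0.2], [-0.2, -1.2], [0.6, -1.0], [1.0, 0.3], [-0.9, -1.1]]
```

```bash
cat >> h.py <<'E'
from scipy.spatial.transform import Rotation as Ro
def pose():
    s=observe(); return np.array(s['position']),Ro.from_euler('xyz',s['tool_rot']).as_matrix(),s
def target(yaw,flip):
    # tool x down, tool y across the plate
    y=np.array([-np.sin(yaw),np.cos(yaw),0])*flip; x=np.array([0,0,-1.]); return np.column_stack([x,y,np.cross(x,y)])
def plan(pos,yaw,n,flip=None):
    p,R,s=pose()
    if flip is None:
        flip=1 if R[:,1]@np.array([-np.sin(yaw),np.cos(yaw),0])>0 else -1
    Rt=target(yaw,flip); rv=Ro.from_matrix(R.T@Rt).as_rotvec()
    print('flip',flip,'total rot',rv.round(3),'d tool mm',(R.T@(np.array(pos)-p)*1000).round(1), 'q7',s['qpos'][6].round(2))
    rows=[]
    for i in range(n):
        Ri=R@Ro.from_rotvec(rv*i/n).as_matrix()
        rows.append([*(Ri.T@(np.array(pos)-p)/n*1000).round(1),*(rv/n).round(4)])
    import json; print(json.dumps([[float(v) for v in r] for r in rows]))
E
python3 - <<'E'
from h import *
p,R,s=pose(); print(R.round(3)); print(camera_info('wrist')['tool_from_camera'].round(3), camera_info('wrist')['fov_y'])
plan([.44,-.11,.22],-.595,13,1);plan([.44,-.11,.22],-.595,13,-1)
E
```

```text
[[ 0.     0.321 -0.947]
 [ 0.    -0.947 -0.321]
 [-1.    -0.    -0.   ]]
[[-0.    -0.272  0.962 -0.131]
 [ 1.    -0.001  0.    -0.001]
 [ 0.001  0.962  0.272 -0.068]
 [ 0.     0.     0.     1.   ]] 70.63788773796756
flip 1 total rot [-2.22 -0.   -0.  ] d tool mm [  22.3 -379.6 -381.4] q7 -0.11
[[1.7, -29.2, -29.3, -0.1708, -0.0, -0.0], [1.7, -23.8, -33.9, -0.1708, -0.0, -0.0], [1.7, -17.7, -37.4, -0.1708, -0.0, -0.0], [1.7, -11.1, -39.9, -0.1708, -0.0, -0.0], [1.7, -4.1, -41.2, -0.1708, -0.0, -0.0], [1.7, 2.9, -41.3, -0.1708, -0.0, -0.0], [1.7, 9.9, -40.2, -0.1708, -0.0, -0.0], [1.7, 16.6, -37.9, -0.1708, -0.0, -0.0], [1.7, 22.8, -34.6, -0.1708, -0.0, -0.0], [1.7, 28.3, -30.2, -0.1708, -0.0, -0.0], [1.7, 33.0, -24.9, -0.1708, -0.0, -0.0], [1.7, 36.8, -18.9, -0.1708, -0.0, -0.0], [1.7, 39.5, -12.4, -0.1708, -0.0, -0.0]]
flip -1 total rot [ 0.922 -0.     0.   ] d tool mm [  22.3 -379.6 -381.4] q7 -0.11
[[1.7, -29.2, -29.3, 0.0709, -0.0, 0.0], [1.7, -31.2, -27.2, 0.0709, -0.0, 0.0], [1.7, -33.1, -24.9, 0.0709, -0.0, 0.0], [1.7, -34.7, -22.5, 0.0709, -0.0, 0.0], [1.7, -36.2, -20.0, 0.0709, -0.0, 0.0], [1.7, -37.6, -17.4, 0.0709, -0.0, 0.0], [1.7, -38.7, -14.7, 0.0709, -0.0, 0.0], [1.7, -39.6, -11.9, 0.0709, -0.0, 0.0], [1.7, -40.4, -9.1, 0.0709, -0.0, 0.0], [1.7, -40.9, -6.2, 0.0709, -0.0, 0.0], [1.7, -41.3, -3.3, 0.0709, -0.0, 0.0], [1.7, -41.4, -0.3, 0.0709, -0.0, 0.0], [1.7, -41.3, 2.6, 0.0709, -0.0, 0.0]]
```

Emit:
jog_arm:
  commands:
    - [1.7,-29,-29,0.071,0,0]
    - [1.7,-31,-27,0.071,0,0]
    - [1.7,-33,-25,0.071,0,0]
    - [1.7,-35,-22.5,0.071,0,0]
    - [1.7,-36,-20,0.071,0,0]
    - [1.7,-37.6,-17.4,0.071,0,0]
    - [1.7,-38.7,-14.7,0.071,0,0]
    - [1.7,-39.6,-12,0.071,0,0]
    - [1.7,-40.4,-9,0.071,0,0]
    - [1.7,-41,-6,0.071,0,0]
    - [1.7,-41,-3.3,0.071,0,0]
    - [1.7,-41.4,-0.3,0.071,0,0]
    - [1.7,-41.3,2.6,0.071,0,0]
    - [0,0,0,0,0,0]
  gripper: 0
  newtons: 60

```text
clock: 2.0
position: [0.4561, -0.0968, 0.2198]
tool_rot: [-2.974, 1.565, -0.471]
force: [-0.5, -1.2, 0.5]
grip_width: 0.0852
```

Run:
```python
from h import *
p,R,s=pose(); print(p.round(4),s['clock'],s['qpos'].round(2)); save('w1.png',grab_frame('wrist'))
c=camera_info('wrist'); print(c['cx'],c['cy'])
np.savez('w1.npz',p=p,R=R)
plan([.44,-.11,.22],-.595,4,-1)
```

```text
[ 0.4561 -0.0968  0.2198] 2.0 [ 0.12  0.3  -0.05  2.03  0.02  0.81 -2.15]
283.1678105256335 211.80151873757526
flip -1 total rot [-0.043 -0.006 -0.   ] d tool mm [-0.2 17.7  5.5] q7 -2.15
[[-0.0, 4.4, 1.4, -0.0109, -0.0015, -0.0001], [-0.0, 4.4, 1.4, -0.0109, -0.0015, -0.0001], [-0.0, 4.4, 1.5, -0.0109, -0.0015, -0.0001], [-0.0, 4.4, 1.5, -0.0109, -0.0015, -0.0001]]
```

View pics/w1.png

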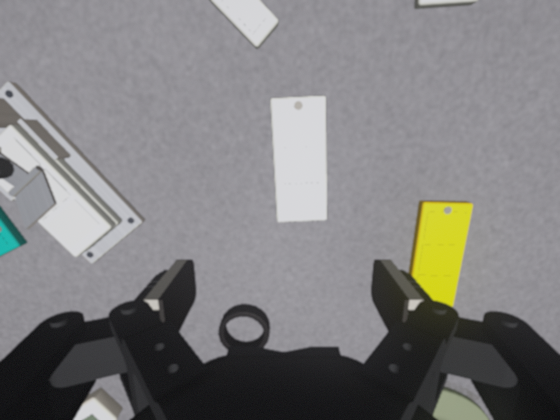

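```bash
cat >> h.py <<'E'
def wray(p,R,px,z):
    c=camera_info('wrist'); f=210/np.tan(np.radians(c['fov_y'])/2); M=np.array(c['tool_from_camera'])
    d=R@M[:3,:3]@np.array([(px[0]-c['cx'])/f,(px[1]-c['cy'])/f,1]); o=p+R@M[:3,3]
    return o+d*(z-o[2])/d[2]
def wproj(p,R,X):
    c=camera_info('wrist'); f=210/np.tan(np.radians(c['fov_y'])/2); M=np.array(c['tool_from_camera'])
    t=R.T@(np.array(X)-p); q=M[:3,:3].T@(t-M[:3,3]); return np.array([c['cx']+f*q[0]/q[2],c['cy']+f*q[1]/q[2]])
E
python3 - <<'E'
from fit import *
d=np.load('w1.npz');p,R=d['p'],d['R']
pts=[wray(p,R,x,.014)[:2]*1000 for x in [(271,98),(326,96.5),(327,219),(277,221)]]
print(np.round(pts,1)); r=cv2.minAreaRect(np.array(pts,np.float32)); print(r, np.mean(pts,0))
i=cv2.imread('pics/w1.png'); cv2.imwrite('pics/w1p.png',cv2.resize(i[85:235,255:345],None,fx=4,fy=4,interpolation=cv2.INTER_CUBIC))
cv2.imwrite('pics/w1h.png',cv2.resize(i[75:270,0:150],None,fx=3,fy=3,interpolation=cv2.INTER_CUBIC))
E
```

```text
[[ 543.6 -146.5]
 [ 509.7 -194.5]
 [ 396.3 -118.2]
 [ 429.8  -68.9]]
((470.0022277832031, -132.26263427734375), (59.551414489746094, 137.65089416503906), 55.772216796875) [ 469.87592627 -132.01363479]
```

View pics/w1p.png

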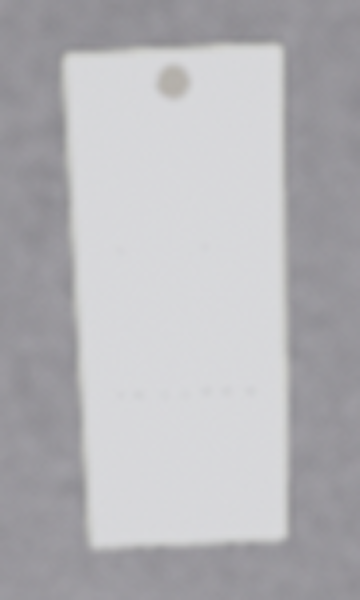

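View pics/w1h.png

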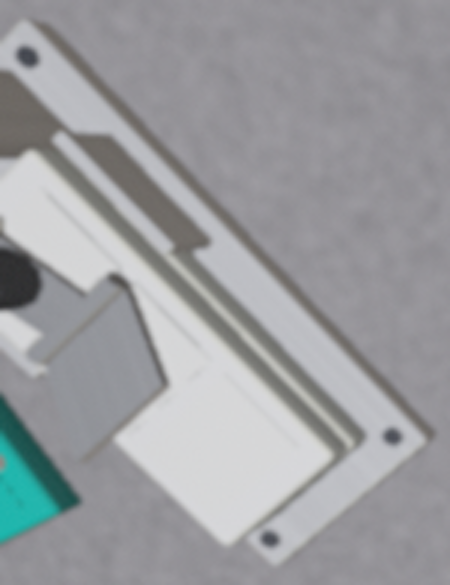

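Run:
```python
from h import *
plan([.4383,-.1094,.06],-.597,5,-1)
```

```text
flip -1 total rot [-0.041 -0.006 -0.   ] d tool mm [159.8  18.2   8.2] q7 -2.15
[[32.0, 3.6, 1.6, -0.0083, -0.0012, -0.0], [32.0, 3.6, 1.6, -0.0083, -0.0012, -0.0], [32.0, 3.6, 1.6, -0.0083, -0.0012, -0.0], [32.0, 3.6, 1.6, -0.0083, -0.0012, -0.0], [32.0, 3.6, 1.6, -0.0083, -0.0012, -0.0]]
```

Emit:
jog_arm:
  commands:
    - [32,3.6,1.6,-0.008,-0.001,0]
    - [32,3.6,1.6,-0.008,-0.001,0]
    - [32,3.6,1.6,-0.008,-0.001,0]
    - [32,3.6,1.6,-0.008,-0.001,0]
    - [32,3.6,1.6,-0.008,-0.001,0]
    - [0,0,0,0,0,0]
    - [0,0,0,0,0,0]

```text
clock: 2.75
position: [0.4383, -0.115, 0.0573]
tool_rot: [-3.064, 1.565, -0.521]
force: [0.7, 0.2, 0.1]
grip_width: 0.0854
```

Run:
```python
from h import *
save('w2.png',grab_frame('wrist'))
plan([.4383,-.1094,.009],-.597,4,-1)
```

```text
flip -1 total rot [-0.001 -0.007  0.001] d tool mm [48.5 -4.5  3.5] q7 -2.11
[[12.1, -1.1, 0.9, -0.0002, -0.0016, 0.0002], [12.1, -1.1, 0.9, -0.0002, -0.0016, 0.0002], [12.1, -1.1, 0.8, -0.0002, -0.0016, 0.0002], [12.1, -1.1, 0.8, -0.0002, -0.0016, 0.0002]]
```

View pics/w2.png

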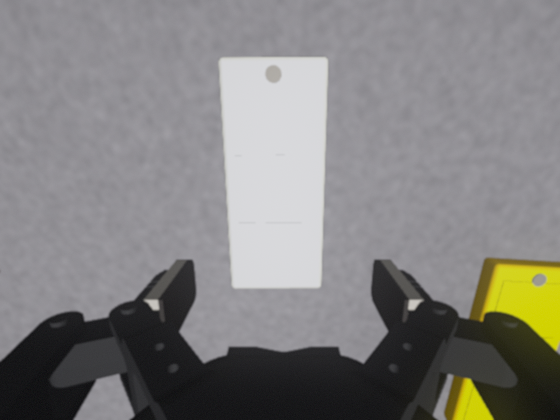

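Emit:
jog_arm:
  commands:
    - [12,-1.2,0.9,0,-0.002,0]
    - [12,-1.2,0.9,0,-0.002,0]
    - [12,-1.2,0.9,0,-0.002,0]
    - [12,-1.2,0.9,0,-0.002,0]
    - [0,0,0,0,0,0]
    - [0,0,0,0,0,0]

```text
clock: 3.4
position: [0.4408, -0.1087, 0.0085]
tool_rot: [-2.336, 1.567, 0.208]
force: [0.4, -0.5, 0.3]
grip_width: 0.0851
```

Run:
```python
from h import *
save('w3.png',grab_frame('wrist'))
plan([.4383,-.1094,.009],-.597,1,-1)
```

```text
flip -1 total rot [-0.001 -0.003  0.003] d tool mm [-0.4  2.   1.7] q7 -2.13
[[-0.4, 2.0, 1.7, -0.0006, -0.0029, 0.0031]]
```

View pics/w3.png

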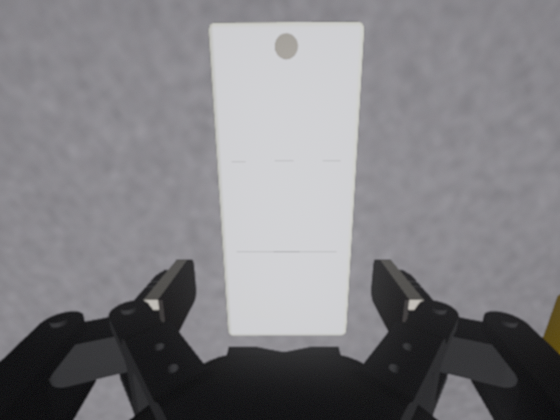

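Emit:
jog_arm:
  commands:
    - [0,1,1,0,0,0]
    - [0,0,0,0,0,0]
    - [0,0,0,0,0,0]
    - [0,0,0,0,0,0]
    - [0,0,0,0,0,0]
    - [0,0,0,0,0,0]
  gripper: 255
  newtons: 60

```text
clock: 4.05
position: [0.4398, -0.1093, 0.0101]
tool_rot: [-2.465, 1.565, 0.079]
force: [-0.6, 0.1, -0.6]
grip_width: 0.0577
```

Run:
```python
from h import *
p,R,s=pose();print(p,s['grip_width'],s['force'])
save('w4.png',grab_frame('wrist'))
```

```text
[ 0.43975624 -0.10930688  0.01006491] 0.057691036346763584 [-0.55658561  0.13460736 -0.62310948]
```

View pics/w4.png

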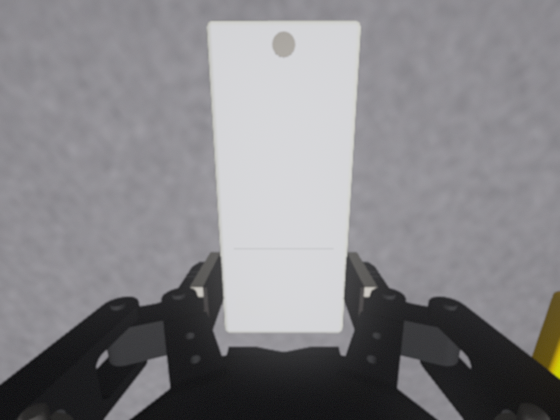

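Run:
```python
from h import *
p,R,s=pose()
for px in [(209,23),(360,23),(343,332),(225,332)]:
    print((R.T@(wray(p,R,px,.014)-p)*1000).round(1))
plan([.4515,.106,.12],.022,8,-1)
```

```text
[  -3.4  -27.3 -106.2]
[  -3.6   30.1 -106.1]
[-4.2 30.9 31.2]
[ -4.  -28.6  31.3]
flip -1 total rot [-0.62  -0.006  0.002] d tool mm [-109.8 -185.   111. ] q7 -2.12
[[-13.7, -23.1, 13.9, -0.0775, -0.0007, 0.0003], [-13.7, -24.1, 12.1, -0.0775, -0.0007, 0.0003], [-13.7, -25.0, 10.2, -0.0775, -0.0007, 0.0003], [-13.7, -25.7, 8.2, -0.0775, -0.0007, 0.0003], [-13.7, -26.2, 6.2, -0.0775, -0.0007, 0.0003], [-13.7, -26.6, 4.2, -0.0775, -0.0007, 0.0003], [-13.7, -26.9, 2.1, -0.0775, -0.0007, 0.0003], [-13.7, -27.0, 0.0, -0.0775, -0.0007, 0.0003]]
```

Emit:
jog_arm:
  commands:
    - [-15,0,0,0,0,0]
    - [-25,0,0,0,0,0]
    - [-25,-23,14,-0.078,0,0]
    - [-20,-24,12,-0.078,0,0]
    - [-13,-25,10,-0.078,0,0]
    - [-10,-26,8,-0.078,0,0]
    - [-2,-26,6,-0.078,0,0]
    - [0,-26.6,4,-0.078,0,0]
    - [0,-27,2,-0.078,0,0]
    - [0,-27,0,-0.078,0,0]
    - [0,0,0,0,0,0]
    - [0,0,0,0,0,0]

```text
clock: 5.3
position: [0.4496, 0.1137, 0.1248]
tool_rot: [-3.092, 1.564, 0.098]
force: [0.2, -1.5, -1.8]
grip_width: 0.0582
```

Run:
```python
from h import *
p,R,s=pose();print(p,s['grip_width'],s['force'],s['clock'])
save('w5.png',grab_frame('wrist')); np.savez('w5.npz',p=p,R=R)
plan([.4515,.106,.12],.022,2,-1)
```

```text
[0.44961342 0.11369038 0.12476131] 0.058238268270409226 [ 0.20030167 -1.45424077 -1.79636661] 5.3
flip -1 total rot [ 0.027 -0.007  0.001] d tool mm [ 4.8  7.8 -1.4] q7 -2.08
[[2.4, 3.9, -0.7, 0.0133, -0.0034, 0.0003], [2.4, 3.9, -0.8, 0.0133, -0.0034, 0.0003]]
```

View pics/w5.png

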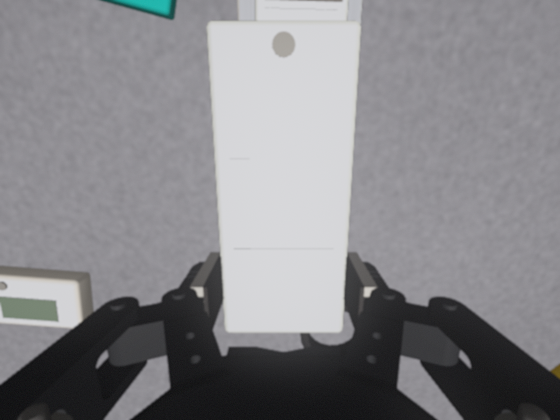

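Run:
```python
from h import *
i=cv2.imread('pics/w5.png'); cv2.imwrite('pics/w5c.png',cv2.resize(i[0:40,200:370],None,fx=4.7,fy=4.7,interpolation=cv2.INTER_CUBIC))
save('top5.png',grab_frame('top')); save('scene5.png',grab_frame('scene'))
i=cv2.imread('pics/top5.png'); cv2.imwrite('pics/top5c.png',cv2.resize(i[120:300,160:290],None,fx=3.3,fy=3.3,interpolation=cv2.INTER_CUBIC))
i=cv2.imread('pics/scene5.png'); cv2.imwrite('pics/scene5c.png',cv2.resize(i[150:310,270:470],None,fx=3.7,fy=3.7,interpolation=cv2.INTER_CUBIC))
```

```text
(no output)
```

View pics/w5c.png

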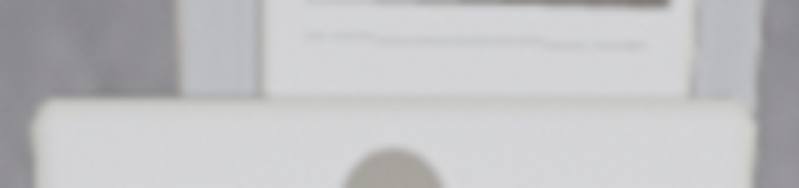

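View pics/top5c.png

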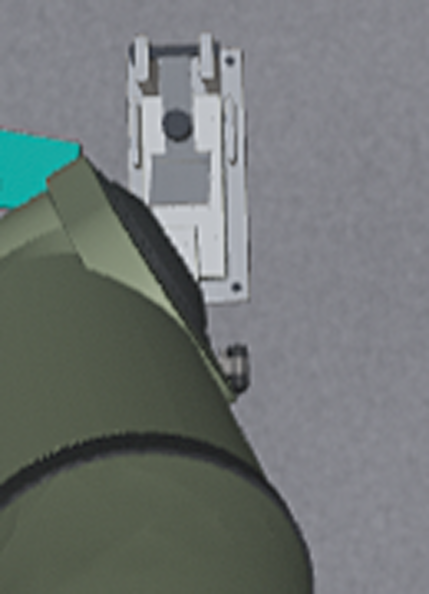

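View pics/scene5c.png

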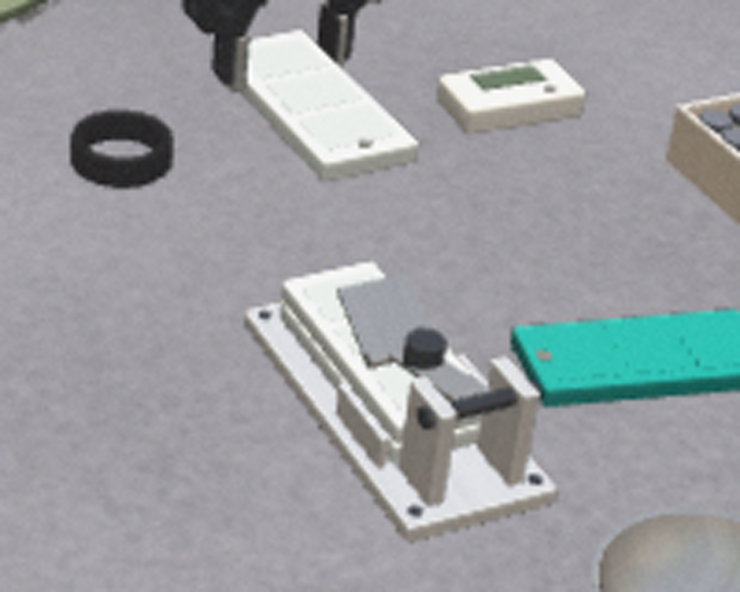

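Run:
```python
from fit import *
d=np.load('w5.npz');p,R=d['p'],d['R']
zt=p[2]-.0101+.014
g=lambda px,z:(R.T@(wray(p,R,px,z)-p)*1000).round(1)
print('plate',g((207.4,25),zt),g((360.6,25),zt))
for r,a,b in ((4,266,694),(19,266,690)):
  A=wray(p,R,(a/4.7+200,r),.04);B=wray(p,R,(b/4.7+200,r),.04)
  print('pile',A.round(4),B.round(4),((A+B)/2).round(4),g((a/4.7+200,r),.04),g((b/4.7+200,r),.04))
# w1 fit, 3x offset (0,75)
d=np.load('w1.npz');p1,R1=d['p'],d['R']
H=lambda x,y:bg(x,y,3,(0,75))
obs=[(H(337,455),(-.07,-.03,.04)),(H(228,546),(-.07,.03,.04)),(H(33,150),(.07,-.03,.04)),(H(431,437),(-.085,-.045,.012)),(H(276,562),(-.085,.045,.012)),(H(30,22),(.115,-.045,.012))]
f=lambda q: np.concatenate([wproj(p1,R1,P(q,l))-px for px,l in obs])
r=least_squares(f,[.61,.11,.02],loss='soft_l1');print(r.x.round(4),r.fun.reshape(-1,2).round(1).tolist())
```

```text
plate [  -3.2  -29.  -105.3] [  -3.2   29.5 -105.2]
pile [0.5924 0.1376 0.04  ] [0.5952 0.0798 0.04  ] [0.5938 0.1087 0.04  ] [  85.7  -16.9 -143.3] [  85.7   40.9 -143.2]
pile [0.5841 0.1374 0.04  ] [0.5868 0.0795 0.04  ] [0.5855 0.1084 0.04  ] [  85.7  -17.1 -134.9] [  85.6   40.9 -134.8]
[0.609  0.1083 0.0214] [[0.5, 0.4], [0.3, 0.7], [-0.2, -2.2], [0.0, 1.1], [0.4, 1.7], [-1.0, -3.1]]
```

Run:
```python
from h import *
plan([.4625,.1064,.058],.021,4,-1)
```

```text
flip -1 total rot [ 0.026 -0.007  0.   ] d tool mm [ 66.9   7.2 -11.9] q7 -2.08
[[16.7, 1.8, -3.0, 0.0065, -0.0017, 0.0001], [16.7, 1.8, -3.0, 0.0065, -0.0017, 0.0001], [16.7, 1.8, -3.1, 0.0065, -0.0017, 0.0001], [16.7, 1.7, -3.1, 0.0065, -0.0017, 0.0001]]
```

Emit:
jog_arm:
  commands:
    - [16.7,1.8,-3,0.0065,0,0]
    - [16.7,1.8,-3,0.0065,0,0]
    - [16.7,1.8,-3,0.0065,0,0]
    - [16.7,1.8,-3,0.0065,0,0]
    - [0,0,0,0,0,0]
    - [0,0,0,0,0,0]

```text
clock: 6.05
position: [0.4636, 0.1008, 0.0568]
tool_rot: [2.983, 1.563, -0.149]
force: [-1.0, -0.8, -0.5]
grip_width: 0.0582
```

Run:
```python
from h import *
p,R,s=pose();print(p,s['force'],s['clock'])
save('w6.png',grab_frame('wrist')); np.savez('w6.npz',p=p,R=R)
plan([.4625,.1064,.0515],.021,2,-1)
save('scene6.png',grab_frame('scene'))
i=cv2.imread('pics/scene6.png'); cv2.imwrite('pics/scene6c.png',cv2.resize(i[180:310,300:450],None,fx=4.5,fy=4.5,interpolation=cv2.INTER_CUBIC))
```

```text
[0.46362067 0.10082291 0.05682454] [-0.9895391  -0.75147786 -0.49273462] 6.05
flip -1 total rot [-0.011 -0.008 -0.001] d tool mm [ 5.4 -5.6  1.1] q7 -2.12
[[2.7, -2.8, 0.6, -0.0056, -0.0041, -0.0006], [2.7, -2.8, 0.5, -0.0056, -0.0041, -0.0006]]
```

View pics/w6.png

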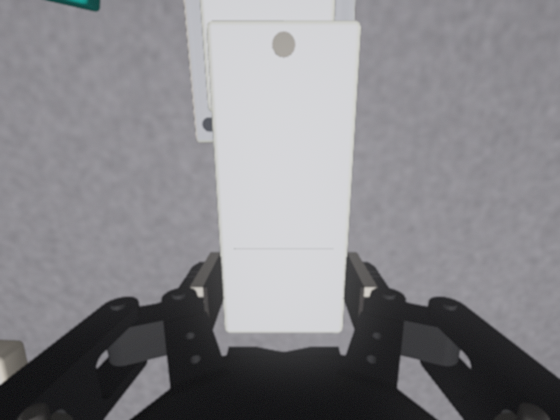

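View pics/scene6c.png

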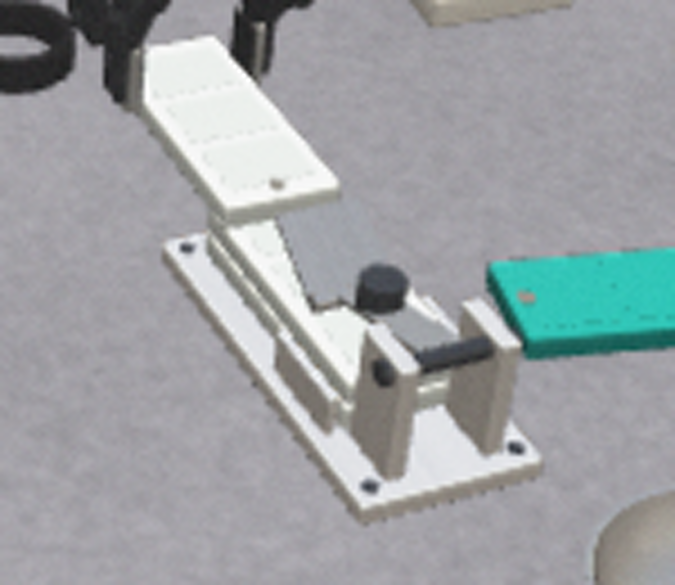

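Emit:
jog_arm:
  commands:
    - [1.5,-2.8,0.5,-0.005,0,0]
    - [1,-2.8,0.5,-0.005,0,0]
    - [0,0,0,0,0,0]
    - [0,0,0,0,0,0]
    - [0,0,0,0,0,0]

```text
clock: 6.65
position: [0.4634, 0.1077, 0.0565]
tool_rot: [3.136, 1.559, 0.016]
force: [-0.2, 0.4, -1.0]
grip_width: 0.0586
```

Run:
```python
from h import *
p,R,s=pose();print(p,s['force'],s['clock'])
save('w7.png',grab_frame('wrist')); np.savez('w7.npz',p=p,R=R)
plan([.4625,.1064,.0515],.021,1,-1)
i=cv2.imread('pics/w7.png'); cv2.imwrite('pics/w7c.png',cv2.resize(i[0:140,175:375],None,fx=4,fy=4,interpolation=cv2.INTER_CUBIC))
```

```text
[0.46339477 0.10774124 0.05651755] [-0.22182337  0.41151338 -1.04631345] 6.65
flip -1 total rot [ 0.001 -0.012 -0.   ] d tool mm [5.  1.3 1. ] q7 -2.13
[[5.0, 1.3, 1.0, 0.0005, -0.0118, -0.0001]]
```

View pics/w7c.png

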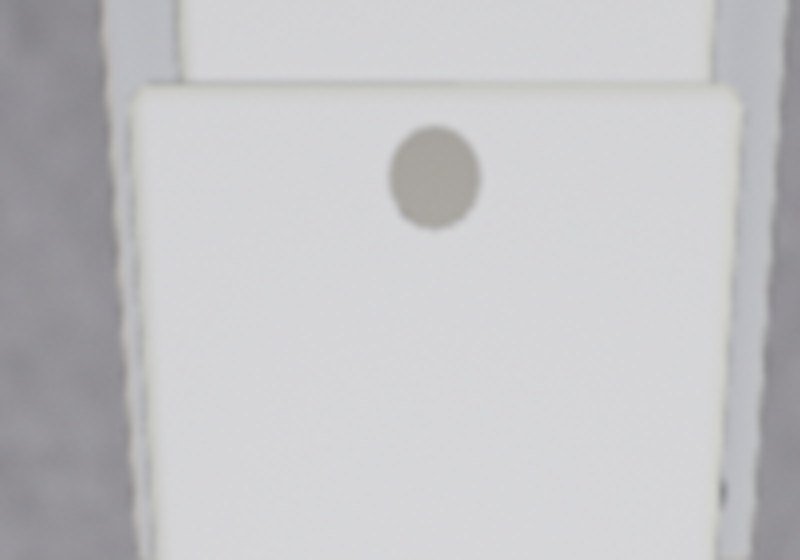

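Emit:
jog_arm:
  commands:
    - [2.5,0.6,0,0,-0.004,0]
    - [2.5,0.6,0,0,-0.004,0]
    - [0,0,0,0,0,0]
    - [0,0,0,0,0,0]

```text
clock: 7.1
position: [0.4635, 0.1062, 0.051]
tool_rot: [3.07, 1.568, -0.051]
force: [-0.1, 0.7, -0.5]
grip_width: 0.0581
```

Run:
```python
from h import *
p,R,s=pose();print(p,s['force'],s['clock'])
plan([.5725,.1087,.0513],.021,10,-1)
save('scene8.png',grab_frame('scene'))
i=cv2.imread('pics/scene8.png'); cv2.imwrite('pics/scene8c.png',cv2.resize(i[180:310,300:450],None,fx=4.5,fy=4.5,interpolation=cv2.INTER_CUBIC))
```

```text
[0.46349331 0.10616305 0.05095277] [-0.07571145  0.72677348 -0.54888737] 7.1
flip -1 total rot [ 0.    -0.003 -0.   ] d tool mm [  -0.    -0.2 -109. ] q7 -2.12
[[-0.0, -0.0, -10.9, 0.0, -0.0003, -0.0], [-0.0, -0.0, -10.9, 0.0, -0.0003, -0.0], [-0.0, -0.0, -10.9, 0.0, -0.0003, -0.0], [-0.0, -0.0, -10.9, 0.0, -0.0003, -0.0], [-0.0, -0.0, -10.9, 0.0, -0.0003, -0.0], [-0.0, -0.0, -10.9, 0.0, -0.0003, -0.0], [-0.0, -0.0, -10.9, 0.0, -0.0003, -0.0], [-0.0, -0.0, -10.9, 0.0, -0.0003, -0.0], [-0.0, -0.0, -10.9, 0.0, -0.0003, -0.0], [-0.0, -0.0, -10.9, 0.0, -0.0003, -0.0]]
```

View pics/scene8c.png

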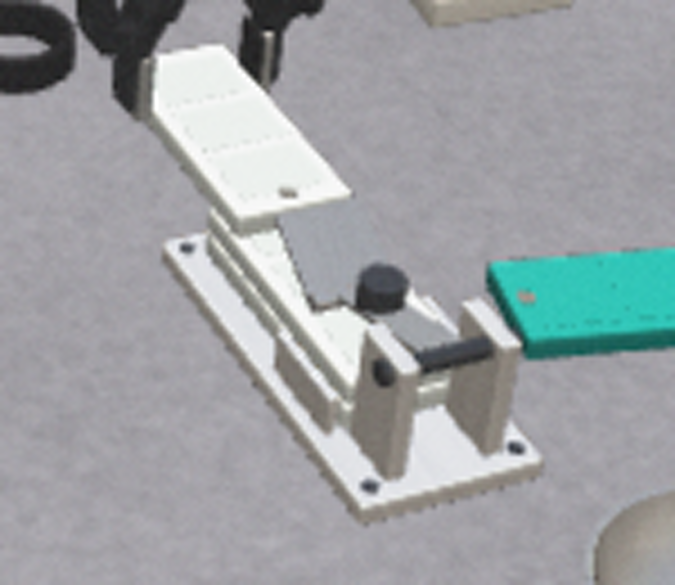

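Emit:
jog_arm:
  commands:
    - [0,0,-8,0,0,0]
    - [0,0,-8,0,0,0]
    - [0,0,-8,0,0,0]
    - [0,0,-8,0,0,0]
    - [0,0,-8,0,0,0]
    - [0,0,-8,0,0,0]

```text
clock: 7.75
position: [0.5139, 0.1069, 0.0507]
tool_rot: [1.278, 1.57, -1.842]
force: [-6.5, -0.4, -0.9]
grip_width: 0.0583
```

Run:
```python
from h import *
p,R,s=pose();print(p,s['force'],s['clock'])
plan([.5725,.1087,.0513],.021,5,-1)
save('scene9.png',grab_frame('scene'));save('w9.png',grab_frame('wrist'))
i=cv2.imread('pics/scene9.png'); cv2.imwrite('pics/scene9c.png',cv2.resize(i[180:310,300:450],None,fx=4.5,fy=4.5,interpolation=cv2.INTER_CUBIC))
```

```text
[0.51388675 0.10690703 0.05066727] [-6.53024713 -0.40712221 -0.9142079 ] 7.75
flip -1 total rot [ 0.     0.    -0.001] d tool mm [ -0.7  -0.5 -58.6] q7 -2.07
[[-0.1, -0.1, -11.7, 0.0001, 0.0001, -0.0002], [-0.1, -0.1, -11.7, 0.0001, 0.0001, -0.0002], [-0.1, -0.1, -11.7, 0.0001, 0.0001, -0.0002], [-0.1, -0.1, -11.7, 0.0001, 0.0001, -0.0002], [-0.1, -0.1, -11.7, 0.0001, 0.0001, -0.0002]]
```

View pics/scene9c.png

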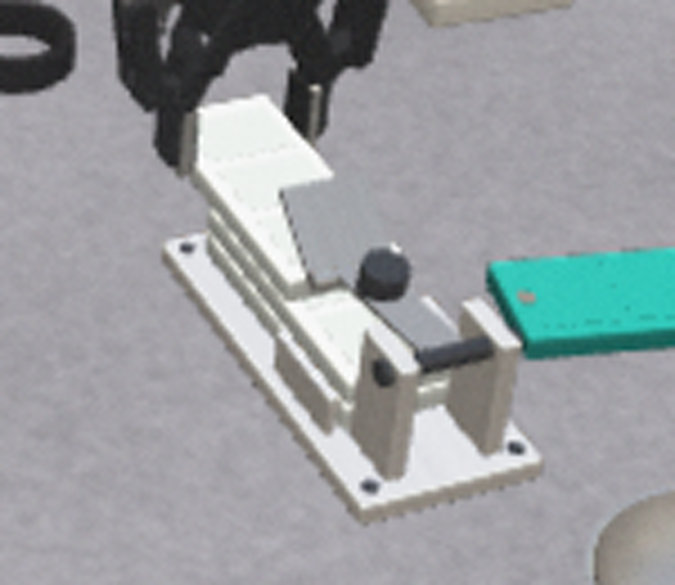

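View pics/w9.png

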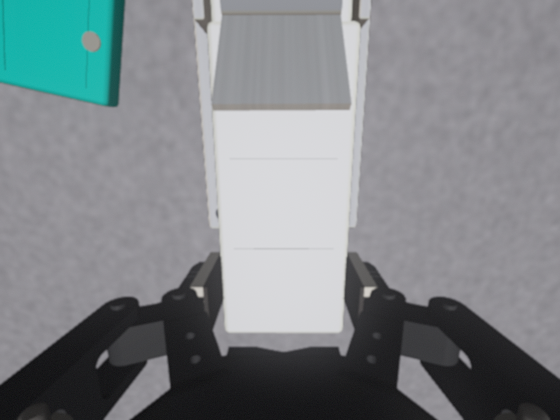

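Emit:
jog_arm:
  commands:
    - [0,0,-8,0,0,0]
    - [0,0,-8,0,0,0]
    - [0,0,-8,0,0,0]
    - [0,0,-8,0,0,0]
    - [0,0,-8,0,0,0]
    - [0,0,-4,0,0,0]
    - [0,0,0,0,0,0]

```text
clock: 8.55
position: [0.5615, 0.1079, 0.0505]
tool_rot: [2.374, 1.57, -0.747]
force: [-1.1, 0.2, -3.7]
grip_width: 0.0581
```

Run:
```python
from h import *
p,R,s=pose();print(p,s['force'],s['clock'])
plan([.5725,.1087,.0513],.021,1,-1)
save('scene10.png',grab_frame('scene'));save('w10.png',grab_frame('wrist'))
i=cv2.imread('pics/scene10.png'); cv2.imwrite('pics/scene10c.png',cv2.resize(i[180:310,300:450],None,fx=4.5,fy=4.5,interpolation=cv2.INTER_CUBIC))
```

```text
[0.56150325 0.10794363 0.05050258] [-1.12238915  0.18852153 -3.65350401] 8.55
flip -1 total rot [-0.    -0.001 -0.001] d tool mm [ -0.8  -0.5 -11. ] q7 -2.04
[[-0.8, -0.5, -11.0, -0.0001, -0.0007, -0.0007]]
```

View pics/scene10c.png

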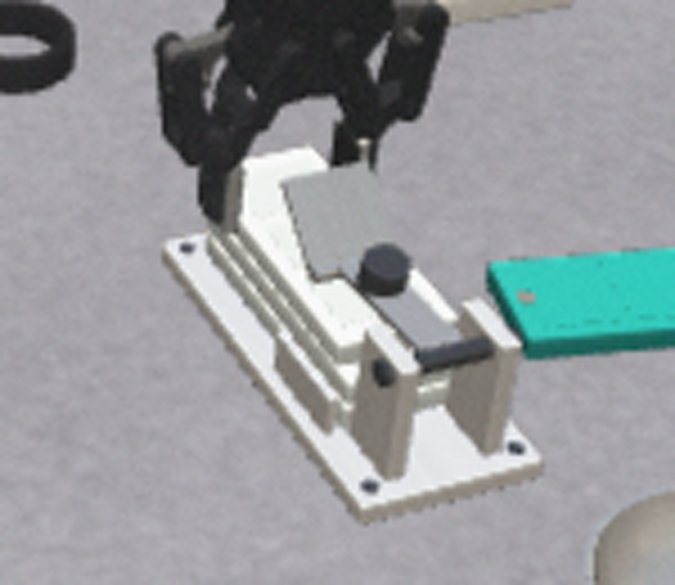

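View pics/w10.png

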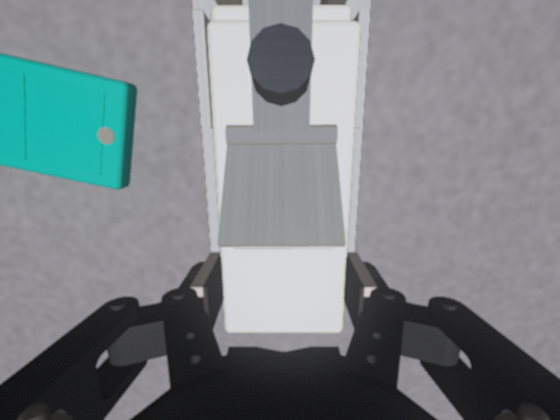

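Emit:
jog_arm:
  commands:
    - [0,0,-4,0,0,0]
    - [0,0,-4,0,0,0]
    - [0,0,-3,0,0,0]
    - [0,0,0,0,0,0]

```text
clock: 9.05
position: [0.5724, 0.1082, 0.0506]
tool_rot: [1.835, 1.57, -1.285]
force: [1.6, 0.5, -3.2]
grip_width: 0.0581
```

Run:
```python
from h import *
p,R,s=pose();print(p,s['force'],s['clock'])
plan([.5725,.1087,.0513],.021,1,-1)
save('w11.png',grab_frame('wrist'))
i=cv2.imread('pics/w11.png'); cv2.imwrite('pics/w11c.png',cv2.resize(i[0:130,190:380],None,fx=4,fy=4,interpolation=cv2.INTER_CUBIC))
```

```text
[0.5724474  0.10820187 0.05062337] [ 1.61708159  0.53241304 -3.22132427] 9.05
flip -1 total rot [ 0.    -0.    -0.001] d tool mm [-0.7 -0.5 -0.1] q7 -2.03
[[-0.7, -0.5, -0.1, 0.0004, -0.0002, -0.0009]]
```

View pics/w11c.png

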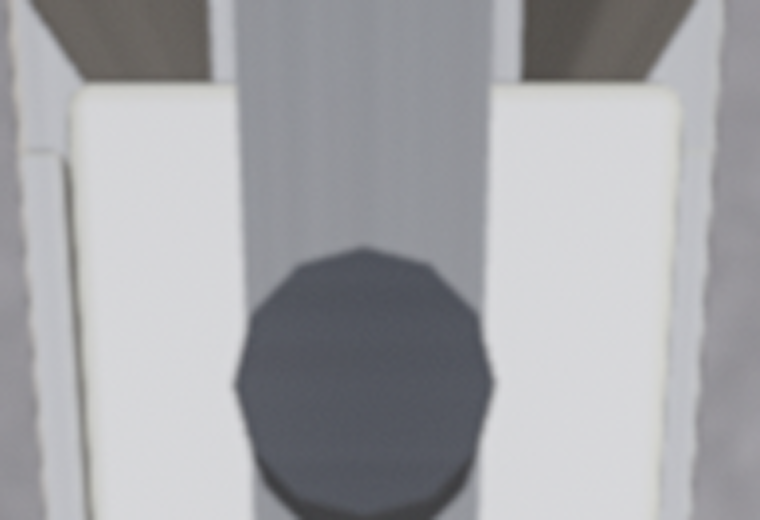

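Emit:
jog_arm:
  commands:
    - [0,-0.8,-1.5,0,0,0]
    - [0,0,-1.5,0,0,0]
    - [0,0,0,0,0,0]

```text
clock: 9.4
position: [0.5734, 0.1087, 0.05]
tool_rot: [0.507, 1.566, -2.613]
force: [2.1, -0.2, -1.4]
grip_width: 0.0583
```

Run:
```python
from h import *
p,R,s=pose();print(p,s['force'],s['clock'])
plan([.5725,.1087,.0513],.021,1,-1)
save('w12.png',grab_frame('wrist'))
i=cv2.imread('pics/w12.png'); cv2.imwrite('pics/w12c.png',cv2.resize(i[0:130,190:380],None,fx=4,fy=4,interpolation=cv2.INTER_CUBIC))
```

```text
[0.57343595 0.1086851  0.05003458] [ 2.0597068  -0.17491703 -1.40576429] 9.4
flip -1 total rot [ 0.001  0.004 -0.002] d tool mm [-1.3 -0.   0.9] q7 -2.03
[[-1.3, -0.0, 0.9, 0.0006, 0.0038, -0.0021]]
```

View pics/w12c.png

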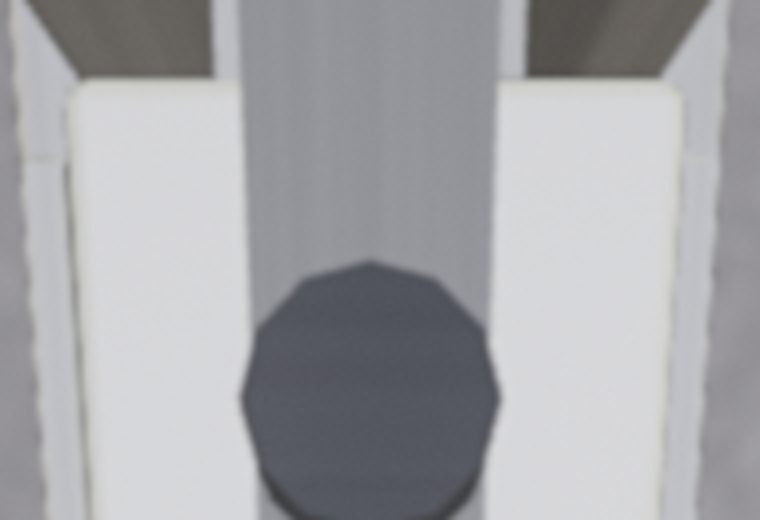

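Emit:
jog_arm:
  commands:
    - [-0.6,-0.2,-2,0,0.003,0]
    - [0,0,-2.5,0,0,0]

```text
clock: 9.65
position: [0.5737, 0.1085, 0.0496]
tool_rot: [0.425, 1.561, -2.695]
force: [-21.0, -0.3, 14.7]
grip_width: 0.0588
```

Run:
```python
from h import *
p,R,s=pose();print(p,s['force'],s['clock'])
plan([.5725,.1087,.0513],.021,1,-1)
save('w13.png',grab_frame('wrist'))
i=cv2.imread('pics/w13.png'); cv2.imwrite('pics/w13c.png',cv2.resize(i[0:130,190:380],None,fx=4,fy=4,interpolation=cv2.INTER_CUBIC))
```

```text
[0.57368475 0.10850966 0.04956317] [-20.98487584  -0.25300667  14.72229773] 9.65
flip -1 total rot [ 0.001  0.009 -0.004] d tool mm [-1.7 -0.2  1.2] q7 -2.03
[[-1.7, -0.2, 1.2, 0.0014, 0.0093, -0.0042]]
```

View pics/w13c.png

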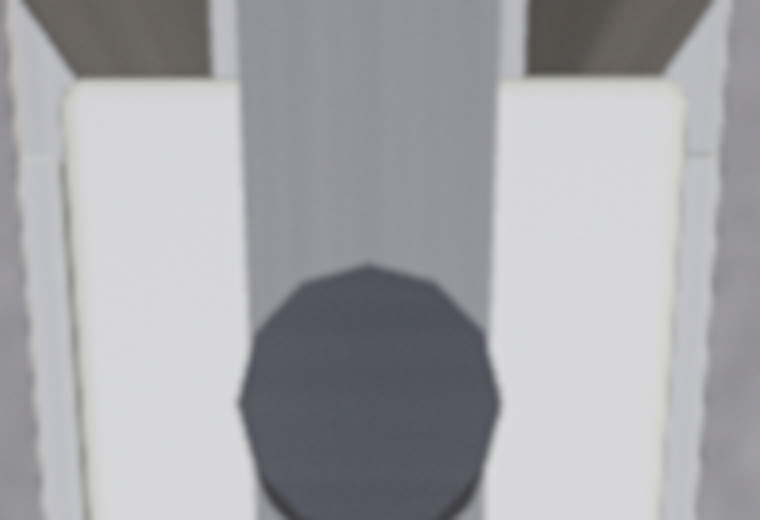

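Emit:
jog_arm:
  commands:
    - [-0.8,0,0,0,0.004,0]
    - [0,0,0,0,0,0]

```text
clock: 9.9
position: [0.5735, 0.1087, 0.0505]
tool_rot: [0.626, 1.563, -2.493]
force: [-2.3, -0.8, -1.9]
grip_width: 0.0582
```

Emit:
jog_arm:
  commands:
    - [0,0,0,0,0,0]
    - [0,0,0,0,0,0]
    - [0,0,0,0,0,0]
    - [0,0,0,0,0,0]
    - [0,0,0,0,0,0]
  gripper: 0

```text
clock: 10.4
position: [0.5752, 0.109, 0.0514]
tool_rot: [0.938, 1.566, -2.181]
force: [0.5, 0.5, 0.2]
grip_width: 0.085
```

Run:
```python
from h import *
p,R,s=pose();print(p,s['force'],s['clock'],s['grip_width'])
save('w14.png',grab_frame('wrist'));save('scene14.png',grab_frame('scene'))
i=cv2.imread('pics/scene14.png'); cv2.imwrite('pics/scene14c.png',cv2.resize(i[180:310,300:450],None,fx=4.5,fy=4.5,interpolation=cv2.INTER_CUBIC))
```

```text
[0.57518583 0.10903656 0.05137462] [0.53146382 0.53841082 0.22994956] 10.4 0.08503810877997899
```

View pics/scene14c.png

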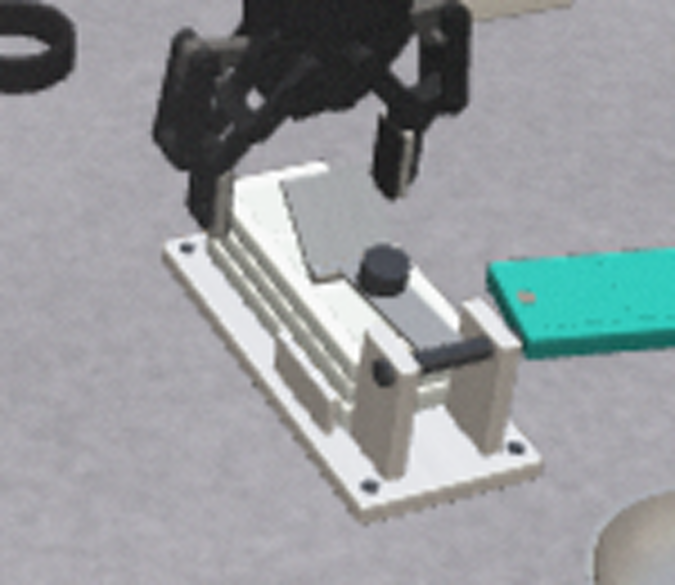

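View pics/w14.png

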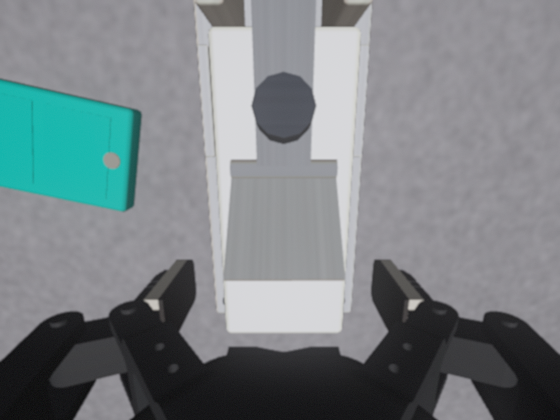

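Emit:
jog_arm:
  commands:
    - [-10,0,0,0,0,0]
    - [-20,0,0,0,0,0]
    - [-30,0,0,0,0,0]
    - [-30,0,15,0,0,0]
    - [-30,0,25,0,0,0]
    - [-20,0,30,0,0,0]
    - [0,0,0,0,0,0]
    - [0,0,0,0,0,0]

```text
clock: 11.3
position: [0.5032, 0.108, 0.2013]
tool_rot: [1.442, 1.568, -1.677]
force: [1.0, -0.8, -1.0]
grip_width: 0.0852
```

Run:
```python
from h import *
p,R,s=pose();print(p,s['force'],s['clock'],s['grip_width']); np.savez('w15.npz',p=p,R=R)
save('w15.png',grab_frame('wrist'));save('scene15.png',grab_frame('scene'))
i=cv2.imread('pics/scene15.png'); cv2.imwrite('pics/scene15c.png',cv2.resize(i[200:300,325:425],None,fx=6,fy=6,interpolation=cv2.INTER_CUBIC))
i=cv2.imread('pics/w15.png'); cv2.imwrite('pics/w15c.png',cv2.resize(i[0:260,180:380],None,fx=3,fy=2.3,interpolation=cv2.INTER_CUBIC))
print([(np.round(d['location'],1),round(d['p'],2)) for d in nets.pinpoint('scene','pile1_mid')])
```

```text
[0.50315463 0.10799171 0.20125373] [ 0.9783905  -0.79609716 -0.96266452] 11.3 0.08522005744210484
[(array([441.8, 245.1]), 0.89), (array([191. , 195.2]), 0.87), (array([377.2, 245.1]), 0.47)]
```

View pics/scene15c.png

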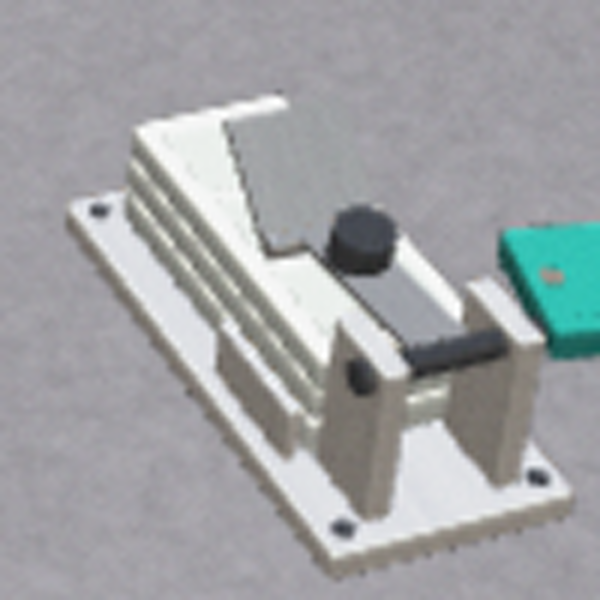

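View pics/w15.png

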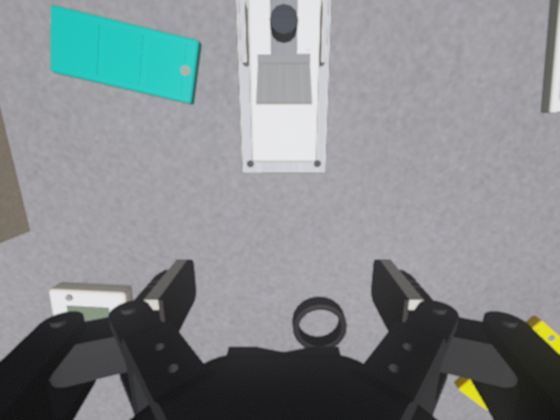

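Run:
```python
from fit import *
q=[.6144,.106,.0171]
for z in (.026,.04,.054):
    print(z,[( (np.array(proj('scene',P(q,(-.07,y,z))))-[325,200]+.5)*6-.5).round(0) for y in (-.03,.03)])
i=cv2.imread('pics/scene15.png'); cv2.imwrite('pics/s15n.png',cv2.resize(i[210:245,335:385],None,fx=15,fy=15,interpolation=cv2.INTER_CUBIC))
i=cv2.imread('pics/w15.png'); cv2.imwrite('pics/w15n.png',cv2.resize(i[90:180,230:340],None,fx=6.5,fy=6.5,interpolation=cv2.INTER_CUBIC))
```

```text
0.026 [array([123., 190.]), array([273., 157.])]
0.04 [array([126., 158.]), array([277., 125.])]
0.054 [array([129., 126.]), array([281.,  94.])]
```

View pics/s15n.png

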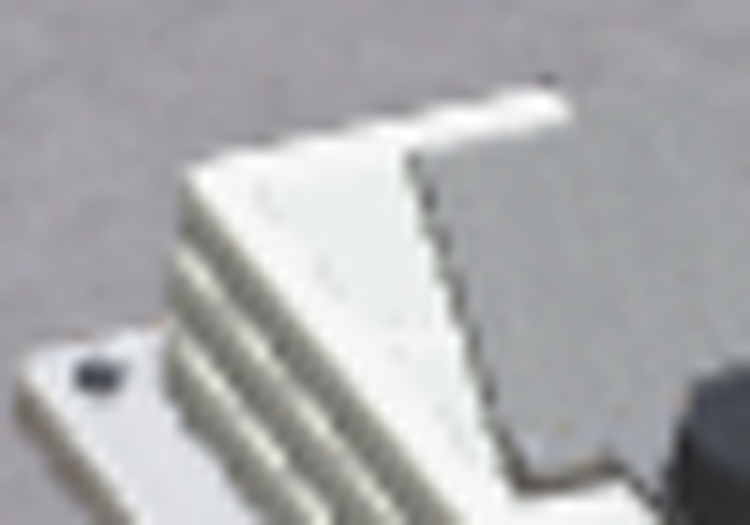

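View pics/w15n.png

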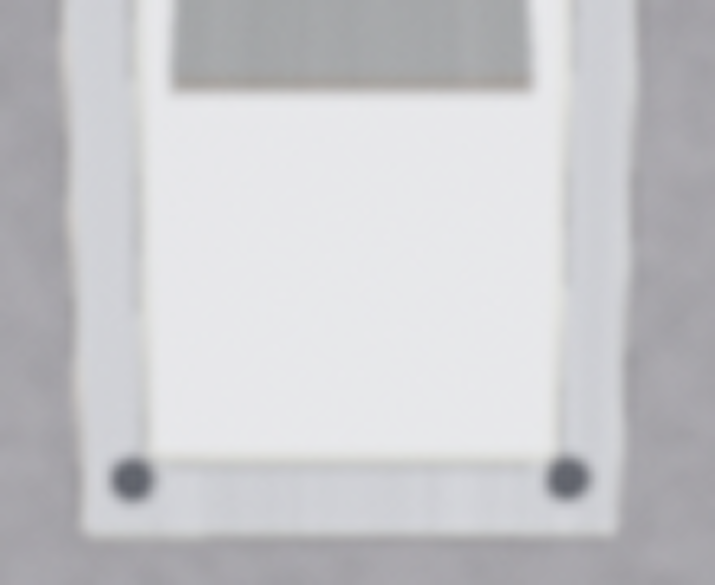

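Run:
```python
from h import *
print(bot.job_done())
```

```text
the job is handed in; nothing more can be done
None
```

The 140 x 60 mm plate is in the holder on top of the pile, against the back stop and under the sprung arm. I handed the job in at about 11.5 s of the 38 s.

- **Grasp:** I gripped the plate across its width, about 38 mm from its centre at the outer end. I laid it just above the pile, clear of the lip, and slid it in.
- **Push:** The wrist force was about 6.5 N where the plate lifted the arm. It reached about 21 N sideways and 15 N vertically when the plate met the back stop. I eased that off before opening the gripper, then lifted clear.
- **Final checks:** In the last scene picture the near ends and side of all three plates line up to about 1 mm, with the lip and bar resting on the top plate. In the wrist picture the plate is centred on the base to within about 0.5 mm. The fingers touch nothing.
- **Disagreements:** The top, scene and wrist cameras differed by 2 to 4 mm on where the holder is. I aligned the plate from wrist views showing both the plate and the pile. In the last picture the network gave the upper pile plate only 0.47, below the turquoise and yellow look-alikes. Its location moved about 3 pixels from the start, now partly hidden, so I judged the pile by eye and it looked unmoved.

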